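Lock a shaft in a workshop clamping fixture with a tapered wedge

TASK

Lock the splined steel shaft in the clamping fixture: pick up the loose aluminium wedge, lay it thin end first a little way into the slot between the sliding jaw and the bolted cheek, and let go of it while it is still loose. Then tap or push the blunt end of the wedge gently along the slot until it resists with about 15 newtons, so that the shaft stays clamped tight when you take the hand away; do not drive it much harder (well over 20 newtons would mark the shaft), and leave the other things alone.

Things in the scene. Friction and masses are not known exactly. Their poses are not given: they have to be found in the camera images.
- wedge_tail (a point): Middle of the parallel tail of the loose aluminium wedge, half-way up; grip here, closing along x. The wedge lies flat, 36 mm high, 144.5 mm long in y, about 0.2 kg, centre of mass 45 mm ahead (+y). Tail 22 mm wide (x), from its blunt end face at y = -20 mm to y = +20; then it tapers 1 in 8 over 100 mm, from 21.5 to 9 mm thick: +x face straight (x = +11 mm), -x face sloped.
- wedge_nose (a point): Foremost point of the wedge's rounded thin end (radius 4.5 mm), half-way up (18 mm above its underside), 124.5 mm ahead (+y) of wedge_tail and 6.5 mm to +x of it. Same axes. The wedge goes in nose first along the fixture's +y, its straight face to the cheek, its sloped face to the jaw.
- fixture: Steel clamping fixture bolted to the bench; plate 12 mm thick, origin on its underside. x across the jaws, y along shaft and slot, z up. From -x to +x: block, stiff sprung pad, shaft, sliding jaw, slot, straight cheek. Jaw and cheek (y = -45 to 45 mm) rise to 48 mm above the bench. A tongue of the plate (x = 0 to 70 mm) runs back to y = -150 mm and carries the wedge's tail.
- slot_mouth (a point): Middle of the slot's wide mouth, on the plate, 12 mm above the bench (fixture x = 36, y = -45 mm); axes as the fixture. The slot is open above, 13 to 19 mm wide here, narrowing 1 in 8 towards +y to match the wedge. The cheek's place differs by 2 mm either way and is not measured, so the nose comes tight anywhere from 60 to 105 mm past the mouth; it is surely loose until 35 mm.
- jaw: Sliding steel jaw, 90 mm long, 36 high, 8 mm thick at the mouth and sloped to 19; origin and axes as the fixture's (shifted a few mm in x as it slides). Slides easily, starts 1 to 3 mm clear of the shaft; the wedge pushes it to -x on to the shaft. Only the resistance tells when it is tight: from first bite to tight takes 5 to 15 mm of wedge travel. Faces oiled (friction about 0.3): a tight wedge does not spring back.
- shaft: Steel shaft lying along y on the fixture's plate between pad and jaw: 34 mm square middle 84 mm long, round 28 mm ends, the splined end to +y (y = +137 mm). Origin under the middle of the squared part. Loose at the start, with 2 to 3 mm of play.
- packing: Bystander: plain parallel aluminium packing bar, 22 x 100 x 30 mm, not tapered. Origin under its centre.
- tape: Bystander: black tape measure, 34 x 74 x 62 mm. Origin under its centre.
- hammer: Bystander: hammer lying on the bench, about 300 mm.
- collar: Bystander: steel shaft collar, 48 mm across, 16 mm high.

How it is judged:
By the outcome, as a careful person would: the job done as asked, in the order asked, and still so for the second after the job is handed in, with the robot touching nothing.
It also fails if it takes over 72 s, if anything falls off the work surface, if the arm or the gripper's body presses on something with over 40 N, if the wrist force passes 120 N, or if a joint passes its speed limit or range.

ROBOT

A 7-joint arm with a two-finger parallel gripper is mounted at the origin on the work surface. World frame = base frame: x ahead of the robot, y to its left, z up, the work surface at z = 0. Lengths are in mm, angles in rad, forces in N, time in s.
With the tool pointing down it reaches from about 400 to 875 mm from the base axis. Payload 4.4 kg.
Tool frame: the origin (TCP) lies at the very end of the fingers, on their centre line; the grasp point (between the pads) lies 19 mm behind it; z points along the fingers, y is the direction in which the jaws open and shut (so a half turn about z gives the same grasp; the last joint's range is limited). The gripper opens to 85 mm and grips with 20 to 120 N. Pads are 22 mm wide; open, the fingers measure 114 mm over their backs; the gripper's body (76 mm by 85 mm) begins 54 mm behind the grasp point. The pads swing forward as they close: fully open they stand 13 mm farther back than shut.
Start: joints at [1.11, 0.628, 0.038, 1.517, -0.027, 0.996, -0.02], TCP at [250.033, -600.001, 231.313] pointing down, gripper open.
Joint ranges: [-3.06, 3.06], [-0.37, 2.12], [-1.25, 1.32], [0.18, 2.47], [-1.1, 4.24], [0.23, 1.98], [-2.94, 2.94]. Speed limits (rad/s): [2.57, 2.57, 3.14, 3.14, 3.14, 3.14, 3.14].

INTERFACE

Orientations are given as a 3x3 rotation matrix whose columns are the frame's x, y, z axes.
In Python, from station import sensors, eyes, ticket gives the robot as it stands.
- The arm moves only by the tool move_arm, never from a script. Its arguments are lists of equal length, an entry for each row: "rotation": the turn, a rotation vector about the tool's x, y, z in units of 5 degrees (1.0 is 5 degrees), a list of three; "travel": the shift along the tool's x, y, z in mm, a list of three; "fingers": the opening in per cent of the stroke, from 0 (shut) to 100 (fully open). A call has 1 to 10 rows; each row is the pose to reach, as a shift and turn from the pose commanded when the call began, along the tool's axes at that moment; what a row does not reach only later rows make up. A row lasts 1/10 s, in which the tool goes at most 50 mm and 8.59 degrees, less where a joint would pass 70% of its speed; a pose out of reach is approached as far as the arm can. A call with a gripper value outside its range is refused whole. The fingers move at their own pace and stop on an object; "squeeze" is the grip in N (left out, the last holds). Time passes only in rows, so rows that repeat a pose let the fingers close. It gives the time, the measured TCP pose, the force and the opening at its end, in the units of the state.
- sensors.get_state(): the state, without advancing time (a new reading comes with each control period).
- eyes.capture(name): name is "side" or "top" or "wrist"; returns a dict with "color" (400x640x3 uint8, red, green, blue), "depth" (400x640 float32, mm along the optical axis (not along the pixel's ray), 0 where there is no reading), "fx", "fy", "cx", "cy" (pixels), "k1" (the pictures are not rectified: a ray, as slopes to the right and down, at radius r is drawn at 1 + k1 r^2 times it, then the intrinsics apply), "R" (3x3) and "t" (3): a world point X has camera coordinates R X + t. Camera axes: x right, y down, z forward; pixel columns grow to the right and rows downward; lengths in mm; the calibration is good to about 2 mm. A picture is of the moment at which its call begins.
- ticket.job_done(): hands the job in, once; it reports no verdict.
Trained networks look in a picture, given as the dict that the camera call returned (one of the last four; its "shot" number tells which), for a name from the list of things; names that differ only in an ending like _2 or _b are one class to them, and where a whole thing is asked for, a point or a joint stands for the part that bears it (a point fixed in the world has none). Each returns a list of dicts, best first, with "conf" (0 to 1); they miss things now and then, are a little off and sometimes report something else, mostly with a low value. They report only what shows in the picture. A call takes as long as a camera call.
- eyes.boxes_of(picture, name): "at" ([x, y, z] in mm, in the coordinates of the camera as it stood for that picture, good to about 4 mm: the middle of the surface that is visible of it).
- eyes.silhouettes(picture, name): "pixels" (400x640 bool, what is visible of it).
- eyes.mark_of(picture, name): "at" ([x, y, z] in mm, in the coordinates of the camera as it stood for that picture, good to about 4 mm: a listed point, or the origin of a listed thing).
The state is a dict: "time_s": time; "joints": joint angles; "qd": joint speeds; "joint_torque": joint torques, N m; "tool_pos": TCP position; "orientation": TCP orientation; "ft_force": force on the tool from outside, world axes, zero at the start; "moment": the same for the moment, N m; "finger_gap": finger opening in mm.
Only numpy, scipy, OpenCV 4.12 (cv2) and the standard library are available. Lean on these libraries where they do the work, as an engineer would, in place of code of your own. Each camera call takes 0.05 s, during which the arm holds its last target.

## Working session

There is one attempt and no reset: what is moved stays moved. The work goes in short steps, Python scripts to look and compute and a tool call to move; the robot and the scene stay as the last step left them, time stands still between calls to the robot, and variables do not carry over. Pictures are saved under pics/ and viewed, and the job is handed in when it is done.

Besides the shell and the picture viewer there is one more tool, called after "Call:" by a JSON object that holds its "fn" and its "kwargs". move_arm: Moves the arm, as the interface text tells. Its arguments: {"type":"object","properties":{"rotation":{"type":"array","items":{"type":"array","items":{"type":"number"}}},"travel":{"type":"array","items":{"type":"array","items":{"type":"number"}}},"fingers":{"type":"array","items":{"type":"number"}},"squeeze":{"type":"number"}},"required":["rotation","travel","fingers"]}

```bash
mkdir -p pics
cat > h.py <<'E'
import numpy as np, cv2
from station import sensors, eyes, ticket
def save(p,n): cv2.imwrite('pics/'+n, cv2.cvtColor(p['color'],cv2.COLOR_RGB2BGR))
def c2w(p,a): return np.array(p['R']).T@(np.array(a)-np.array(p['t']))
def rays(p,uv):
    K=np.array([[p['fx'],0,p['cx']],[0,p['fy'],p['cy']],[0,0,1.]])
    return cv2.undistortPoints(np.array(uv,float).reshape(-1,1,2),K,np.array([p['k1'],0,0,0.])).reshape(-1,2)
def px(p,uv,z):  # intersect with world plane z
    s=rays(p,uv); R=np.array(p['R']);t=np.array(p['t'])
    d=np.c_[s,np.ones(len(s))]@R; o=-R.T@t
    return o+d*((z-o[2])/d[:,2])[:,None]
def cloud(p):
    v,u=np.mgrid[0:400,0:640]; s=rays(p,np.c_[u.ravel(),v.ravel()])
    z=p['depth'].ravel(); P=np.c_[s*z[:,None],z]
    W=(P-np.array(p['t']))@np.array(p['R']); W[z==0]=np.nan
    return W.reshape(400,640,3)
E
python3 - <<'E'
from h import *
s=sensors.get_state(); print({k:np.round(v,3) for k,v in s.items()})
for n in ['top','side','wrist']:
    p=eyes.capture(n); save(p,n+'0.png'); print(n,p['R'],p['t'],p['fx'],p['k1'])
    for k in ['wedge_tail','wedge_nose','fixture','slot_mouth','jaw','shaft','packing','hammer','tape','collar']:
        print(k,[(round(d['conf'],2),np.round(c2w(p,d['at']),1)) for d in eyes.mark_of(p,k)[:2]])
E
```

```text
{'time_s': np.float64(0.0), 'joints': array([ 1.11 ,  0.629,  0.038,  1.518, -0.027,  0.996, -0.02 ]), 'qd': array([-0.002,  0.001,  0.001, -0.001,  0.001,  0.001, -0.001]), 'joint_torque': array([-1.0000e-03, -5.6341e+01,  1.2260e+00, -1.9345e+01,  1.1000e-02,
        1.0000e-02, -0.0000e+00]), 'tool_pos': array([ 249.83 , -599.413,  230.387]), 'orientation': array([[ 0.923,  0.385, -0.001],
       [ 0.385, -0.923,  0.002],
       [ 0.   , -0.002, -1.   ]]), 'ft_force': array([-0.533,  0.037,  0.709]), 'moment': array([ 0.037, -0.031,  0.005]), 'finger_gap': np.float64(85.409)}
top [[ 0.00953046 -0.99995015 -0.00297862]
 [-0.99108155 -0.00904991 -0.13294912]
 [ 0.13291554  0.00421912 -0.99111839]] [   4.01367963  608.99442784 1150.70189337] 436.978330761301 0.032990558746317435
wedge_tail [(0.91, array([ 542.5, -279.1,   14.8]))]
wedge_nose [(0.6, array([ 570. , -156. ,   20.5])), (0.24, array([573.8,  51.8,  12.6]))]
fixture [(0.57, array([538.9,  97.2,  -4.9]))]
slot_mouth [(0.68, array([575. ,  52.5,  11. ]))]
jaw [(0.59, array([543.4,  98. ,  -0.7]))]
shaft [(0.72, array([536.9,
[... 671 characters left out ...]
00e-01]))]
slot_mouth [(0.83, array([574.4,  53.7,  10.1]))]
jaw []
shaft [(0.98, array([535.9, 101.4,  10.5])), (0.33, array([571.6,  54.2,   9. ]))]
packing [(0.73, array([ 683.7, -207.5,   -2.7]))]
hammer [(0.86, array([791.8,  31.8,   2.6]))]
tape [(0.7, array([446.7, 327.6,  -7.3]))]
collar [(0.68, array([6.378e+02, 2.839e+02, 6.000e-01]))]
wrist [[ 3.84683154e-01 -9.23048507e-01  5.69589872e-04]
 [-8.88372704e-01 -3.70064224e-01  2.71746958e-01]
 [-2.50624839e-01 -1.05042485e-01 -9.62368571e-01]] [-650.01340297  -34.48175976  378.93242562] 295.18707653111716 -0.009522252617869554
wedge_tail []
wedge_nose []
fixture []
slot_mouth []
jaw []
shaft []
packing []
hammer []
tape []
collar []
```

View pics/top0.png

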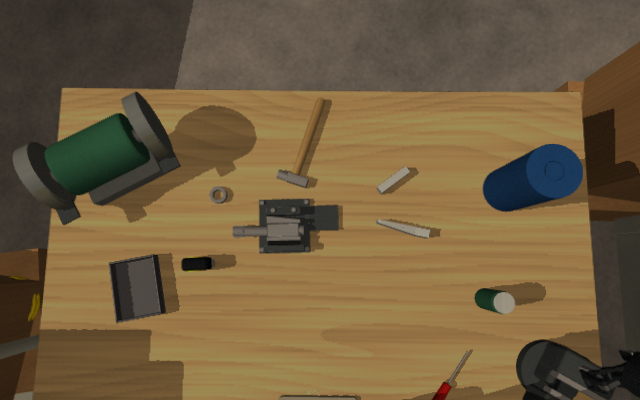

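View pics/side0.png

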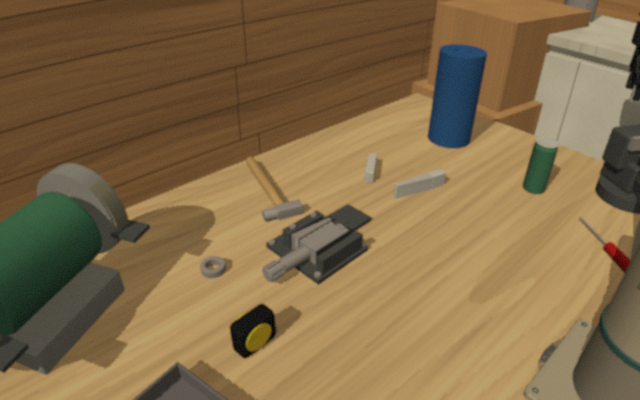

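Run:
```python
from h import *
p=eyes.capture('top'); W=cloud(p)
for n,(u0,u1,v0,v1) in dict(blue=(480,585,140,215),green=(470,520,283,318),grinder=(15,180,90,220),fix=(235,345,195,255)).items():
    w=W[v0:v1,u0:u1].reshape(-1,3); w=w[w[:,2]>15]; print(n,w.min(0).round(),w.max(0).round())
w=W[185:265,225:350]
for k in ['wedge_tail','fixture','shaft','jaw','packing']:
    for d in eyes.silhouettes(p,k)[:1]:
        m=d['pixels']; q=W[m]; q=q[np.isfinite(q[:,0])]
        r=cv2.minAreaRect(q[q[:,2]>8][:,:2].astype(np.float32)); print(k,d['conf'],m.sum(),r,np.percentile(q[:,2],[5,50,95]))
cv2.imwrite('pics/topzoom.png',cv2.resize(cv2.cvtColor(p['color'][150:270,220:440],cv2.COLOR_RGB2BGR),None,fx=3.5,fy=3.5,interpolation=cv2.INTER_CUBIC))
```

```text
blue [ 597. -581.   15.] [ 721. -454.  265.]
green [ 334. -473.   15.] [ 389. -419.  136.]
grinder [555. 365.  15.] [879. 736. 219.]
fix [476. -45.  15.] [626. 232.  56.]
wedge_tail 0.56 405 ((545.593994140625, -225.5245361328125), (143.05233764648438, 22.348447799682617), 78.80231475830078) [ 9.28236078 34.42097614 38.66408155]
fixture 0.65 2903 ((553.3041381835938, 58.45292282104492), (149.83645629882812, 219.9083709716797), 2.5568687915802) [ 7.94827666 13.44309969 49.52969299]
shaft 0.73 769 ((537.4891967773438, 139.9474334716797), (35.96182632446289, 190.00523376464844), 1.2519352436065674) [32.93052173 42.79831818 48.26625502]
jaw 0.49 253 ((563.9913330078125, 100.68133544921875), (24.804166793823242, 97.41278076171875), 2.3927643299102783) [11.98153748 46.52222741 51.11520751]
packing 0.83 339 ((681.5513916015625, -203.23239135742188), (21.7824649810791, 100.38300323486328), 36.848819732666016) [-0.15458208 28.41732894 32.64498236]
```

View pics/topzoom.png

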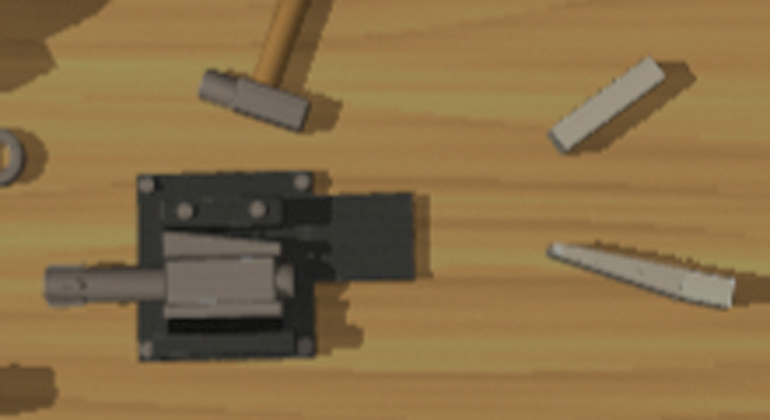

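Call:
{"fn": "move_arm", "kwargs": {"rotation": [[0,0,-11.6],[0,0,-11.6],[0,0,-11.6],[0,0,-11.6],[0,0,-11.6],[0,0,-11.6],[0,0,-11.6],[0,0,-11.6],[0,0,-11.6],[0,0,-11.6]], "travel": [[400,-195,0],[400,-195,0],[400,-195,0],[400,-195,0],[400,-195,0],[400,-195,0],[400,-195,0],[400,-195,0],[400,-195,0],[400,-195,0]], "fingers": [60,60,60,60,60,60,60,60,60,60]}}

```text
time_s: 2.95
tool_pos: [549.8, -257.7, 231.7]
orientation: [[0.152, 0.988, 0.005], [0.988, -0.152, 0.005], [0.006, 0.004, -1.0]]
ft_force: [-0.3, 1.1, 0.5]
finger_gap: 51.6
```

Run:
```python
from h import *
s=sensors.get_state(); print({k:np.round(v,3).tolist() for k,v in s.items() if k!='joint_torque'})
p=eyes.capture('wrist'); save(p,'w1.png')
for k in ['wedge_tail','wedge_nose','fixture','slot_mouth','jaw','shaft']:
        print(k,[(round(d['conf'],2),np.round(c2w(p,d['at']),1)) for d in eyes.mark_of(p,k)[:2]])
```

```text
{'time_s': 2.95, 'joints': [0.555, 0.573, -0.254, 1.639, 0.161, 0.947, 0.094], 'qd': [0.075, -0.013, 0.084, 0.028, 0.046, 0.018, 0.049], 'tool_pos': [549.832, -257.689, 231.704], 'orientation': [[0.152, 0.988, 0.005], [0.988, -0.152, 0.005], [0.006, 0.004, -1.0]], 'ft_force': [-0.341, 1.078, 0.519], 'moment': [-0.023, 0.033, -0.009], 'finger_gap': 51.552}
wedge_tail [(0.78, array([ 538. , -284.9,   12.9]))]
wedge_nose []
fixture []
slot_mouth []
jaw []
shaft []
```

View pics/w1.png

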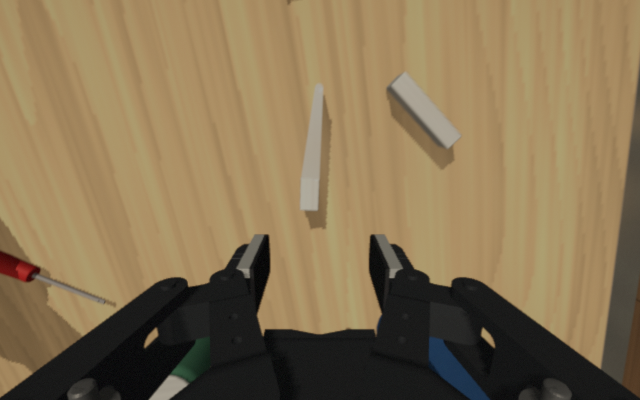

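Run:
```python
from h import *
p=eyes.capture('wrist'); W=cloud(p); save(p,'w2.png')
d=eyes.silhouettes(p,'wedge_tail'); m=d[0]['pixels']; print(d[0]['conf'],m.sum())
v,u=np.nonzero(m); q=W[m]; k=np.isfinite(q[:,0])&(q[:,2]>28); print(np.percentile(q[k][:,2],[5,50,95]))
r=cv2.minAreaRect(q[k][:,:2].astype(np.float32)); print(r, cv2.boxPoints(r).round(1))
# ray-plane at z=36 of mask hull corners
P=px(p,np.c_[u,v],36); h=cv2.convexHull(np.c_[u,v].astype(np.int32)).reshape(-1,2); print(np.c_[h,px(p,h,36).round(1)])
cv2.imwrite('pics/w2z.png',cv2.resize(cv2.cvtColor(p['color'][60:230,260:360],cv2.COLOR_RGB2BGR),None,fx=3.5,fy=3.5,interpolation=cv2.INTER_NEAREST))
```

```text
0.77 1866
[35.02262559 36.32984096 37.6131726 ]
((547.4107666015625, -226.96522521972656), (143.5303192138672, 21.646047592163086), 78.97850036621094) [[ 523.1 -295.3]
 [ 544.3 -299.5]
 [ 571.8 -158.6]
 [ 550.5 -154.5]]
[[ 327.    98.   566.3 -186.4   36. ]
 [ 325.   189.   547.7 -287.2   36. ]
 [ 324.   194.   545.6 -293.1   36. ]
 [ 323.   197.   543.8 -296.5   36. ]
 [ 321.   199.   541.  -298.6   36. ]
 [ 313.   199.   531.6 -297.    36. ]
 [ 308.   198.   525.9 -294.8   36. ]
 [ 306.   196.   524.  -291.9   36. ]
 [ 306.   179.   527.7 -271.5   36. ]
 [ 307.   163.   532.2 -253.1   36. ]
 [ 308.   155.   535.  -244.2   36. ]
 [ 314.   111.   550.  -197.5   36. ]
 [ 316.    98.   554.5 -184.4   36. ]
 [ 317.    92.   556.6 -178.5   36. ]
 [ 320.    75.   562.7 -162.    36. ]
 [ 321.    72.   564.2 -159.2   36. ]
 [ 323.    70.   566.6 -157.6   36. ]
 [ 324.    70.   567.7 -157.8   36. ]
 [ 326.    72.   569.5 -160.1   36. ]
 [ 327.    78.   569.6 -166.2   36. ]]
```

View pics/w2z.png

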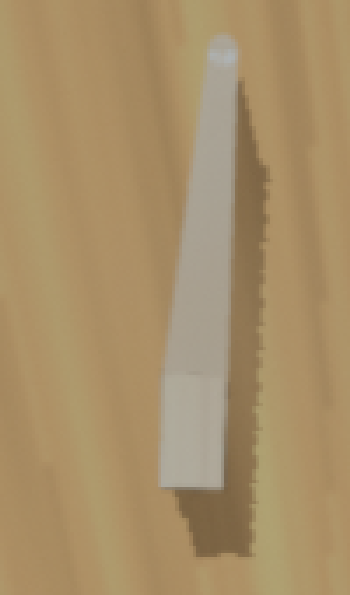

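Call:
{"fn": "move_arm", "kwargs": {"rotation": [[0,0,0],[0,0,0],[0,0,0],[0,0,0],[0,0,0],[0,0,0],[0,0,0]], "travel": [[235,-20,0],[235,-20,0],[235,-20,0],[235,-20,0],[235,-20,0],[235,-20,0],[235,-20,0]], "fingers": [60,60,60,60,60,60,60]}}

```text
time_s: 4.1
tool_pos: [562.8, -30.8, 231.4]
orientation: [[0.162, 0.987, 0.0], [0.987, -0.162, -0.0], [-0.0, 0.0, -1.0]]
ft_force: [-1.2, 0.2, -0.8]
finger_gap: 51.3
```

Run:
```python
from h import *
p=eyes.capture('wrist'); W=cloud(p); save(p,'w3.png'); np.savez('w3.npz',**{k:np.array(v) for k,v in p.items()})
for k in ['fixture','slot_mouth','jaw','shaft']:
        print(k,[(round(d['conf'],2),np.round(c2w(p,d['at']),1)) for d in eyes.mark_of(p,k)[:2]])
```

```text
fixture []
slot_mouth [(0.69, array([572.4,  54. ,  10.7]))]
jaw [(0.74, array([540.3,  97.3,  -1.3]))]
shaft [(0.75, array([539.1,  97.7,  13.9]))]
```

View pics/w3.png

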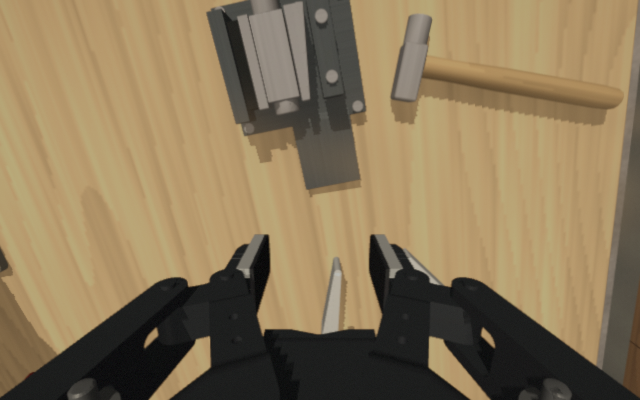

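Run:
```python
from h import *
p=dict(np.load('w3.npz'))
W=cloud(p); 
im=cv2.cvtColor(p['color'],cv2.COLOR_RGB2BGR)[0:200,200:380]
im=cv2.convertScaleAbs(im,alpha=1.6,beta=20)
cv2.imwrite('pics/w3z.png',cv2.resize(im,None,fx=3,fy=3,interpolation=cv2.INTER_CUBIC))
# height rows across: 
for y in [60,70,80,90,100]:
    m=(abs(W[...,1]-y)<1.5)&(W[...,0]>520)&(W[...,0]<640)
    q=W[m]; q=q[q[:,0].argsort()]
    b=np.round(q[:,0]/2)*2
    print(y,' '.join(f'{x:.0f}:{np.median(q[b==x,2]):.0f}' for x in np.unique(b)))
# tongue edges, top rows
m=(W[...,2]>8)&(W[...,2]<16)
for y in [-40,-30,-20,-10,0,10,20]:
    k=m&(abs(W[...,1]-y)<1.5)&(abs(W[...,0]-575)<70); print(y,W[k][:,0].min().round(1),W[k][:,0].max().round(1))
```

```text
60 520:47 522:47 524:46 526:46 528:47 530:47 532:47 534:47 536:47 538:47 540:46 542:46 544:47 546:47 548:46 550:47 552:47 554:47 556:47 558:22 560:49 562:50 564:49 566:49 568:36 570:12 572:12 574:13 576:13 578:13 580:12 582:42 584:49 586:48 588:48 590:49 592:49 594:49 596:49 598:48 600:48 602:49 604:49 608:13 610:11 612:12 614:13 616:13 618:13 620:13 622:13 624:12 626:12 628:12 632:0 634:0 636:0 638:0 640:1
70 520:47 522:47 524:47 526:46 528:47 530:46 532:46 534:47 536:46 538:46 540:46 542:47 544:47 546:46 548:47 550:47 552:47 554:48 556:45 560:49 562:49 564:49 566:49 568:48 570:13 572:12 574:12 576:12 578:12 580:12 582:48 584:48 586:48 588:51 590:52 592:54 594:52 596:53 598:53 600:49 602:49 604:48 606:12 608:12 610:12 612:12 614:12 616:12 618:12 620:12 622:12 624:13 626:12 628:12 630:11 632:0 634:0 636:0 638:0 640:2
80 520:47 522:46 524:46 526:47 528:46 530:46 532:47 534:47 536:46 538:47 540:47 542:47 544:47 546:47 548:47 550:46 552:46 554:46 556:45 558:49 560:49 562:49 564:49 566:49 568:48 570:38 572:12 574:12 576:13 578:13 580:12 582:48 584:49 586:48 588:48 590:48 592:49 594:49 59
[... 384 characters left out ...]
:48 590:49 592:49 594:48 596:48 598:48 600:48 602:49 606:12 608:12 610:12 612:13 614:12 616:13 618:12 620:12 622:12 624:12 626:12 628:12 630:-0 632:0 634:-0 636:0 638:0 640:0
100 520:45 522:46 524:46 526:46 528:46 530:47 532:46 534:46 536:47 538:46 540:47 542:46 544:46 546:46 548:46 550:46 552:46 554:46 556:33 558:49 560:49 562:48 564:49 566:49 568:48 570:49 572:24 574:13 576:12 578:12 580:18 582:49 584:48 586:48 588:48 590:49 592:49 594:48 596:48 598:49 600:49 602:48 606:11 608:13 610:12 612:13 614:11 616:12 618:12 620:13 622:12 624:12 626:12 628:12 630:0 632:0 634:1 636:1 638:1 640:1
-40 543.1 612.7
-30 543.2 612.5
-20 542.7 611.4
-10 542.2 611.5
0 542.6 611.5
10 541.8 610.6
20 541.2 610.8
```

View pics/w3z.png

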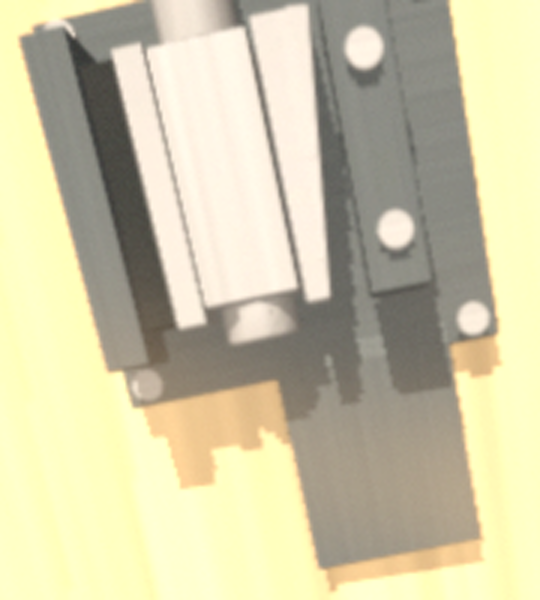

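Run:
```python
from h import *
p=dict(np.load('w3.npz')); W=cloud(p)
z=np.array([[372,294],[430,280],[320,5],[328,297],[308,5],[305,302],[250,14]])/3.+[200,0]-.33
print(px(p,z,48).round(1))
# edge via depth: midpoints where z crosses 30, with image rows
hi=W[...,2]>30
cj=[];cc=[]
for v in range(0,100):
    r=W[v]
    for u in range(290,335):
        if hi[v,u] and not hi[v,u+1] and np.isfinite(r[u+1,2]): cj.append(px(p,[[u+.5,v]],48)[0])
        if not hi[v,u] and np.isfinite(r[u,2]) and hi[v,u+1]: cc.append(px(p,[[u+.5,v]],48)[0])
for n,c in (('jaw',cj),('cheek',cc)):
    c=np.array(c); lo=(c[:,0]>575) if n=='cheek' else (c[:,0]<578)&(c[:,0]>562); c=c[lo]; 
    f=np.polyfit(c[:,1],c[:,0],1); g=abs(c[:,0]-np.polyval(f,c[:,1]))<1.5; f=np.polyfit(c[g,1],c[g,0],1); print(n,len(c),g.sum(),f,np.polyval(f,[55,100]), c[:,1].min(),c[:,1].max())
```

```text
[[582.   51.4  48. ]
 [602.7  52.7  48. ]
 [579.4 142.2  48. ]
 [566.6  52.9  48. ]
 [575.6 142.9  48. ]
 [558.3  52.5  48. ]
 [556.5 143.4  48. ]]
jaw 97 96 [8.70825810e-02 5.63367042e+02] [568.15658439 572.07530054] 52.63218108569144 143.13278522720967
cheek 98 98 [-3.62920769e-02  5.83667505e+02] [581.67144116 580.0382977 ] 52.059743219499325 143.50512995577287
```

```bash
cat >> h.py <<'E'
def st():
    s=sensors.get_state(); print({k:np.round(s[k],3).tolist() for k in ['time_s','tool_pos','ft_force','moment','finger_gap']}, np.round(s['orientation'],3).tolist()); return s
def to(x,y,z,yaw=None):
    s=st(); R=np.array(s['orientation']); d=np.array([x,y,z])-s['tool_pos']; print('travel',(R.T@d).round(1))
    cur=np.degrees(np.arctan2(R[1,0],R[0,0])); print('xyaw',cur)
    if yaw is not None: print('rotz units',-(yaw-cur)/5)
E
python3 - <<'E'
from h import *
to(537.6,-277.7,70,79.3)
E
```

```text
{'time_s': 4.35, 'tool_pos': [562.75, -33.003, 231.265], 'ft_force': [-0.125, 0.145, -0.057], 'moment': [-0.01, 0.023, -0.0], 'finger_gap': 51.571} [[0.166, 0.986, -0.0], [0.986, -0.166, -0.001], [-0.001, 0.0, -1.0]]
travel [-245.4   15.8  161.4]
xyaw 80.44433316840528
rotz units 0.22886663368105645
```

Call:
{"fn": "move_arm", "kwargs": {"rotation": [[0,0,0.23],[0,0,0.23],[0,0,0.23],[0,0,0.23],[0,0,0.23],[0,0,0.23],[0,0,0.23],[0,0,0.23],[0,0,0.23]], "travel": [[-245.5,16,161],[-245.5,16,161],[-245.5,16,161],[-245.5,16,161],[-245.5,16,161],[-245.5,16,161],[-245.5,16,161],[-245.5,16,161],[-245.5,16,161]], "fingers": [60,60,60,60,60,60,60,60,60]}}

```text
time_s: 5.25
tool_pos: [539.3, -274.9, 70.8]
orientation: [[0.182, 0.983, 0.001], [0.983, -0.182, 0.001], [0.001, 0.001, -1.0]]
ft_force: [0.7, 0.1, -0.0]
finger_gap: 51.3
```

Run:
```python
from h import *
p=eyes.capture('wrist'); save(p,'w4.png')
print([(d['conf'],c2w(p,d['at']).round(1)) for d in eyes.mark_of(p,'wedge_tail')])
to(537.6,-277.7,5,79.3)
```

```text
[(0.85, array([ 537.2, -283.2,   16.5]))]
{'time_s': 5.35, 'tool_pos': [539.714, -274.418, 71.319], 'ft_force': [0.414, 0.638, -0.239], 'moment': [0.025, 0.049, 0.011], 'finger_gap': 51.477} [[0.181, 0.984, 0.002], [0.984, -0.181, 0.0], [0.001, 0.002, -1.0]]
travel [-3.7 -1.6 66.3]
xyaw 79.58782249788996
rotz units 0.05756449957799248
```

View pics/w4.png

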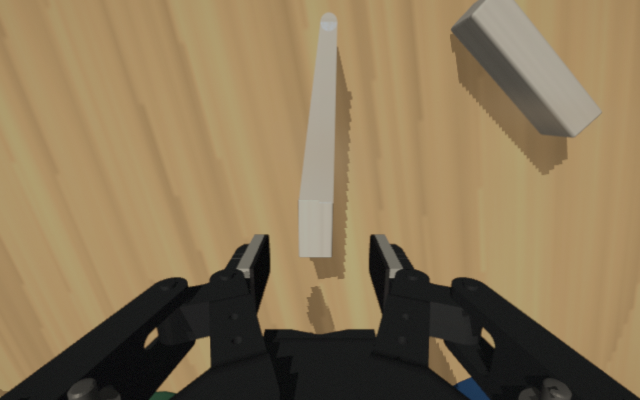

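Run:
```python
from h import *
p=eyes.capture('wrist'); print(px(p,[[299.5,256.5],[331.5,256.5],[300,199],[333.5,199],[328,13]],36).round(1))
```

```text
[[ 523.5 -294.9   36. ]
 [ 544.5 -298.8   36. ]
 [ 531.7 -255.8   36. ]
 [ 552.5 -259.6   36. ]
 [ 567.  -156.5   36. ]]
```

Call:
{"fn": "move_arm", "kwargs": {"rotation": [[0,0,0.06],[0,0,0.06],[0,0,0.06],[0,0,0.06],[0,0,0.06],[0,0,0.06],[0,0,0.06],[0,0,0.06],[0,0,0.06],[0,0,0.06]], "travel": [[-3.5,-1.5,35],[-3.5,-1.5,60],[-3.5,-1.5,66],[-3.5,-1.5,66],[-3.5,-1.5,66],[-3.5,-1.5,66],[-3.5,-1.5,66],[-3.5,-1.5,66],[-3.5,-1.5,66],[-3.5,-1.5,66]], "fingers": [60,60,60,60,20,10,5,5,5,5], "squeeze": 40}}

```text
time_s: 6.4
tool_pos: [537.7, -279.4, 6.0]
orientation: [[0.188, 0.982, 0.003], [0.982, -0.188, -0.001], [-0.001, 0.003, -1.0]]
ft_force: [-0.9, 0.2, 6.6]
finger_gap: 21.7
```

Run:
```python
from h import *
st()
```

```text
{'time_s': 6.4, 'tool_pos': [537.69, -279.388, 5.96], 'ft_force': [-0.915, 0.247, 6.64], 'moment': [0.178, 0.158, -0.001], 'finger_gap': 21.659} [[0.188, 0.982, 0.003], [0.982, -0.188, -0.001], [-0.001, 0.003, -1.0]]
```

Call:
{"fn": "move_arm", "kwargs": {"rotation": [[0,0,0],[0,0,0],[0,0,-2.57],[0,0,-2.57],[0,0,-2.57],[0,0,-2.57],[0,0,-2.57],[0,0,-2.57],[0,0,-2.57],[0,0,-2.57]], "travel": [[0,0,-25],[0,0,-55],[40,0,-55],[80,0,-55],[120,-1,-55],[160,-1,-55],[195.5,0,-55],[195.5,0,-55],[195.5,0,-55],[195.5,0,-55]], "fingers": [5,5,5,5,5,5,5,5,5,5]}}

```text
time_s: 7.4
tool_pos: [572.8, -88.7, 59.3]
orientation: [[-0.034, 0.999, -0.001], [0.999, 0.034, -0.001], [-0.001, -0.001, -1.0]]
ft_force: [-0.2, -0.4, -2.0]
finger_gap: 21.4
```

Run:
```python
from h import *
p=eyes.capture('wrist'); save(p,'w5.png'); np.savez('w5.npz',**{k:np.array(v) for k,v in p.items()})
to(574.5,-87.1,20,92)
```

```text
{'time_s': 7.45, 'tool_pos': [572.723, -89.069, 59.287], 'ft_force': [0.593, -0.484, -1.622], 'moment': [-0.113, 0.02, -0.008], 'finger_gap': 21.592} [[-0.033, 0.999, -0.001], [0.999, 0.033, -0.001], [-0.001, -0.001, -1.0]]
travel [ 2.   1.9 39.3]
xyaw 91.87996265930185
rotz units -0.024007468139629395
```

View pics/w5.png

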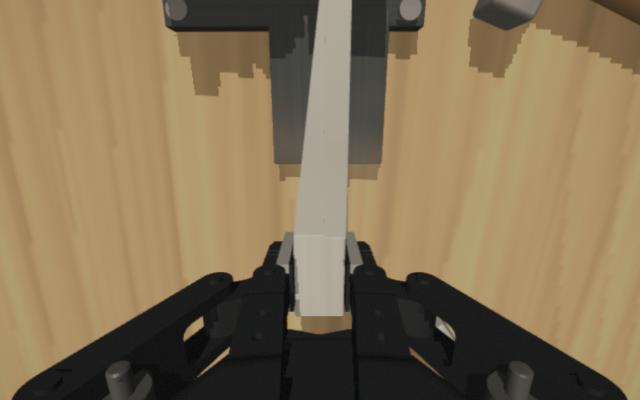

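Run:
```python
from h import *
p=dict(np.load('w5.npz'))
g=cv2.cvtColor(p['color'],cv2.COLOR_RGB2GRAY).astype(float)
def edge(v,u0,u1):
    r=cv2.GaussianBlur(g,(1,5),0)[v,u0:u1+1]; d=abs(np.gradient(r)); return u0+(d*np.arange(len(d)))[d>d.max()*.5].sum()/d[d>d.max()*.5].sum()
W=cloud(p); q=W[30:220,325:343].reshape(-1,3); q=q[np.isfinite(q[:,0])]; print('top z',np.percentile(q[:,2],[5,50,95]))
A=np.c_[q[:,:2],np.ones(len(q))]; print('tilt',np.linalg.lstsq(A,q[:,2],rcond=None)[0])
zt=np.median(q[:,2])
for n,vs,u0,u1,z in (('straight',range(5,230,10),342,358,zt),('tongR',range(50,160,10),372,396,12),('tongL',range(110,160,5),262,284,12)):
    P=px(p,[[edge(v,u0,u1),v] for v in vs],z); f=np.polyfit(P[:,1],P[:,0],1); print(n,f,'resid',abs(P[:,0]-np.polyval(f,P[:,1])).max(),'x at -50,52',np.polyval(f,[-50,0,52]))
print(px(p,[[300,316],[342,316]],zt),px(p,[[273,163],[382,163]],12))
```

```text
top z [88.32249385 89.42423635 90.49552831]
tilt [ 1.27600707e-03 -7.90179444e-03  8.84904877e+01]
straight [-3.55154097e-02  5.81478856e+02] resid 0.41690580024396695 x at -50,52 [583.25462679 581.47885631 579.63205501]
tongR [-3.53464738e-02  6.10770852e+02] resid 0.2140370220740806 x at -50,52 [612.53817562 610.77085193 608.93283529]
tongL [-3.68867205e-02  5.40960143e+02] resid 0.1862876257289372 x at -50,52 [542.80447865 540.96014262 539.04203316]
[[ 565.62364708 -107.84553537   89.42423635]
 [ 584.53880094 -107.20102273   89.42423635]] [[542.33071195 -52.17619549  12.        ]
 [613.15743186 -49.77402442  12.        ]]
```

Call:
{"fn": "move_arm", "kwargs": {"rotation": [[0,0,0],[0,0,0],[0,0,0],[0,0,0],[0,0,0],[0,0,0],[0,0,0],[0,0,0],[0,0,0]], "travel": [[0,0.5,20],[0,0.5,35],[0,0.5,38.5],[0,0.5,38.5],[5,0.5,38.5],[10,0.5,38.5],[15,0.5,38.5],[20,0.5,38.5],[20,0.5,38.5]], "fingers": [5,5,5,5,5,5,5,5,5]}}

```text
time_s: 8.35
tool_pos: [573.2, -65.4, 21.1]
orientation: [[-0.037, 0.999, 0.0], [0.999, 0.037, 0.001], [0.001, 0.001, -1.0]]
ft_force: [-0.3, 0.4, -2.3]
finger_gap: 21.6
```

Run:
```python
from h import *
st()
for n in ['side','top','wrist']:
    p=eyes.capture(n); save(p,n+'6.png')
    b=dict(side=(260,420,150,290),top=(230,350,190,270),wrist=(150,450,0,330))[n]
    im=cv2.cvtColor(p['color'],cv2.COLOR_RGB2BGR)[b[2]:b[3],b[0]:b[1]]; im=cv2.convertScaleAbs(im,alpha=1.4,beta=15)
    f=780//im.shape[1]; f=min(f,590//im.shape[0]) or 1
    cv2.imwrite(f'pics/{n}6z.png',cv2.resize(im,None,fx=f,fy=f,interpolation=cv2.INTER_CUBIC))
```

```text
{'time_s': 8.35, 'tool_pos': [573.238, -65.426, 21.125], 'ft_force': [-0.297, 0.356, -2.255], 'moment': [-0.144, -0.003, 0.018], 'finger_gap': 21.602} [[-0.037, 0.999, 0.0], [0.999, 0.037, 0.001], [0.001, 0.001, -1.0]]
```

View pics/side6z.png

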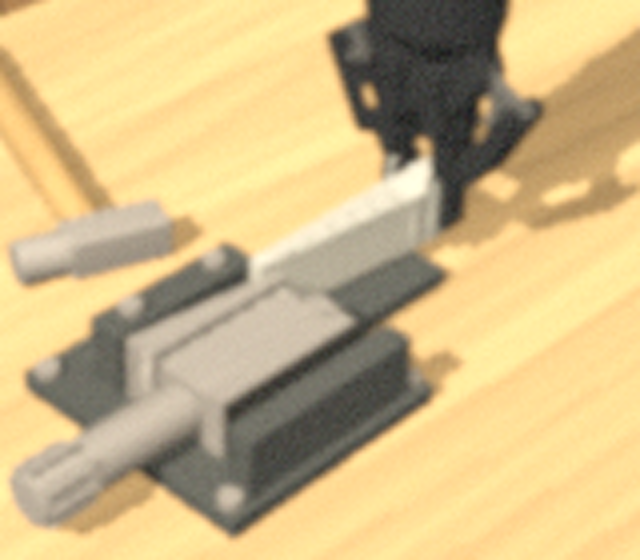

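View pics/top6z.png

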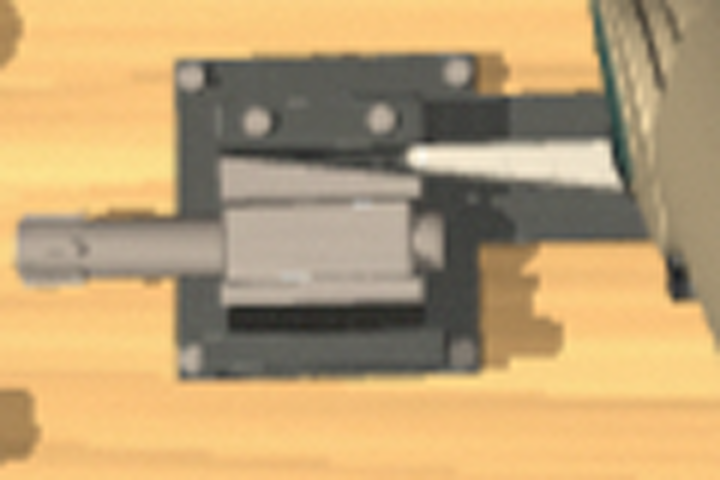

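View pics/wrist6z.png

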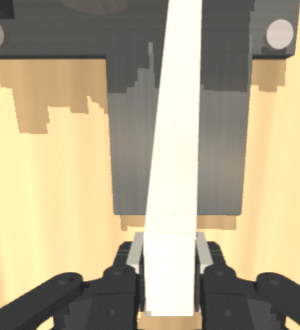

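Call:
{"fn": "move_arm", "kwargs": {"rotation": [[0,0,0],[0,0,0],[0,0,0],[0,0,0],[0,0,0],[0,0,0],[0,0,0],[0,0,0]], "travel": [[5,0,0],[10,0,0],[15,0,0],[20,0,0],[20,0,0],[20,0,1],[20,0,2],[20,0,2]], "fingers": [5,5,5,5,5,5,5,5]}}

```text
time_s: 9.3
tool_pos: [572.2, -47.4, 18.7]
orientation: [[-0.035, 0.999, -0.0], [0.999, 0.035, -0.0], [-0.0, -0.0, -1.0]]
ft_force: [0.2, -0.4, -1.5]
finger_gap: 21.4
```

Run:
```python
from h import *
st()
for n in ['top']:
    p=eyes.capture(n); save(p,n+'7.png')
    b=dict(side=(260,420,150,290),top=(230,350,190,270),wrist=(150,450,0,330))[n]
    im=cv2.cvtColor(p['color'],cv2.COLOR_RGB2BGR)[b[2]:b[3],b[0]:b[1]]; im=cv2.convertScaleAbs(im,alpha=1.4,beta=15)
    cv2.imwrite(f'pics/{n}7z.png',cv2.resize(im,None,fx=6,fy=6,interpolation=cv2.INTER_CUBIC))
st()
```

```text
{'time_s': 9.3, 'tool_pos': [572.216, -47.403, 18.653], 'ft_force': [0.206, -0.393, -1.508], 'moment': [-0.061, -0.0, -0.001], 'finger_gap': 21.427} [[-0.035, 0.999, -0.0], [0.999, 0.035, -0.0], [-0.0, -0.0, -1.0]]
{'time_s': 9.35, 'tool_pos': [572.261, -47.4, 18.712], 'ft_force': [0.221, 0.02, -2.226], 'moment': [-0.08, 0.009, 0.039], 'finger_gap': 21.3} [[-0.035, 0.999, -0.0], [0.999, 0.035, -0.0], [-0.0, -0.0, -1.0]]
```

View pics/top7z.png

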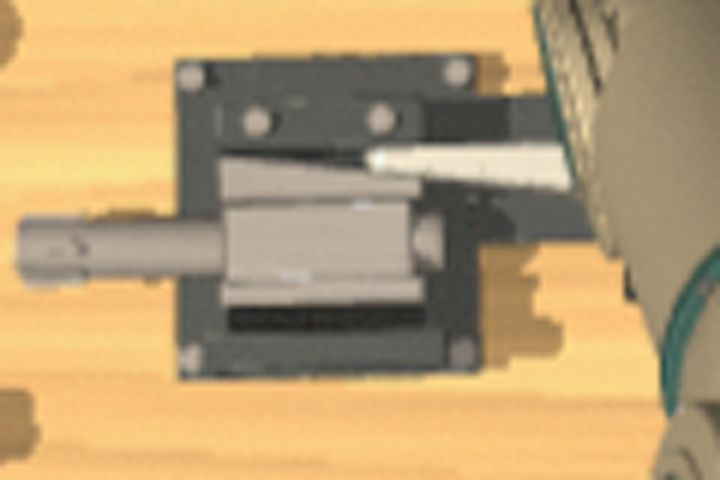

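Call:
{"fn": "move_arm", "kwargs": {"rotation": [[0,0,0],[0,0,0],[0,0,0],[0,0,0],[0,0,0],[0,0,0],[0,0,0]], "travel": [[0,0,0.7],[0,0,0.7],[0,0,0.7],[0,0,0.7],[0,0,0.7],[0,0,0.7],[0,0,0.7]], "fingers": [5,5,30,35,40,45,50]}}

```text
time_s: 10.05
tool_pos: [572.4, -47.0, 18.2]
orientation: [[-0.035, 0.999, 0.0], [0.999, 0.035, -0.0], [-0.0, 0.0, -1.0]]
ft_force: [0.3, 0.2, -0.0]
finger_gap: 42.9
```

Run:
```python
from h import *
p=eyes.capture('wrist'); save(p,'w8.png'); st()
```

```text
{'time_s': 10.1, 'tool_pos': [572.411, -47.009, 18.166], 'ft_force': [-1.279, -0.089, 0.014], 'moment': [-0.04, -0.017, -0.022], 'finger_gap': 42.947} [[-0.035, 0.999, 0.0], [0.999, 0.035, 0.0], [0.0, 0.0, -1.0]]
```

View pics/w8.png

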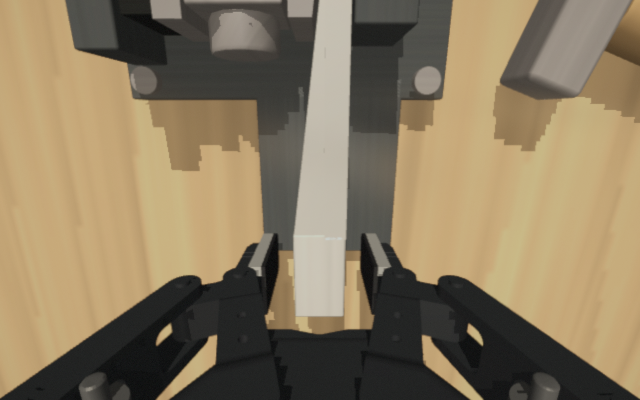

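Call:
{"fn": "move_arm", "kwargs": {"rotation": [[0,0,0],[0,0,0],[0,0,0],[0,0,0],[0,0,0],[0,0,0],[0,0,0],[0,0,0],[0,0,0],[0,0,0]], "travel": [[0,0,-25],[0,0,-50],[-25,0,-50],[-50,0,-50],[-50,0,-50],[-50,0,-50],[-50,0,-25],[-50,0,-4],[-50,0,-4],[-50,0,-4]], "fingers": [50,50,30,10,0,0,0,0,0,0]}}

```text
time_s: 11.1
tool_pos: [574.0, -95.7, 22.1]
orientation: [[-0.037, 0.999, -0.001], [0.999, 0.037, 0.001], [0.001, -0.001, -1.0]]
ft_force: [-0.2, -0.1, 0.4]
finger_gap: -0.2
```

Run:
```python
from h import *
p=eyes.capture('wrist'); save(p,'w9.png'); st()
```

```text
{'time_s': 11.15, 'tool_pos': [574.62, -96.0, 22.724], 'ft_force': [0.396, -0.074, -0.137], 'moment': [0.01, -0.005, -0.049], 'finger_gap': 0.011} [[-0.036, 0.999, 0.001], [0.999, 0.036, 0.001], [0.0, 0.001, -1.0]]
```

View pics/w9.png

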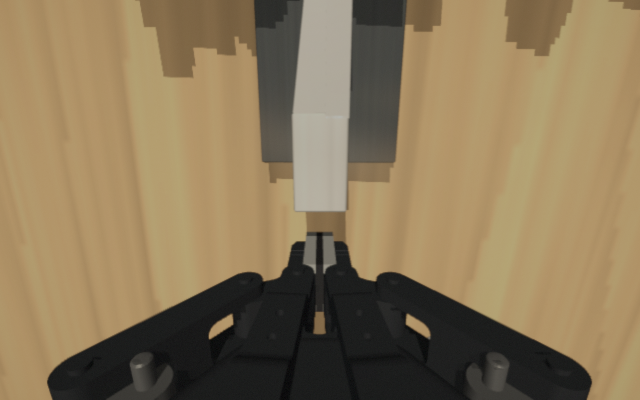

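Call:
{"fn": "move_arm", "kwargs": {"rotation": [[0,0,0],[0,0,0],[0,0,0],[0,0,0],[0,0,0],[0,0,0],[0,0,0],[0,0,0],[0,0,0],[0,0,0]], "travel": [[5,0,0],[10,0,0],[15,0,0],[18,0,0],[21,0,0],[24,0,0],[27,0,0],[30,0,0],[33,0,0],[36,0,0]], "fingers": [0,0,0,0,0,0,0,0,0,0]}}

```text
time_s: 12.15
tool_pos: [572.8, -60.9, 22.1]
orientation: [[-0.035, 0.999, -0.0], [0.999, 0.035, -0.0], [-0.0, -0.0, -1.0]]
ft_force: [-0.2, -1.0, 0.2]
finger_gap: -0.1
```

Run:
```python
from h import *
p=eyes.capture('wrist'); save(p,'w10.png'); st()
```

```text
{'time_s': 12.2, 'tool_pos': [572.817, -59.981, 22.125], 'ft_force': [-0.071, 0.324, 0.423], 'moment': [-0.109, 0.014, -0.015], 'finger_gap': -0.277} [[-0.036, 0.999, 0.0], [0.999, 0.036, 0.001], [0.001, 0.0, -1.0]]
```

View pics/w10.png

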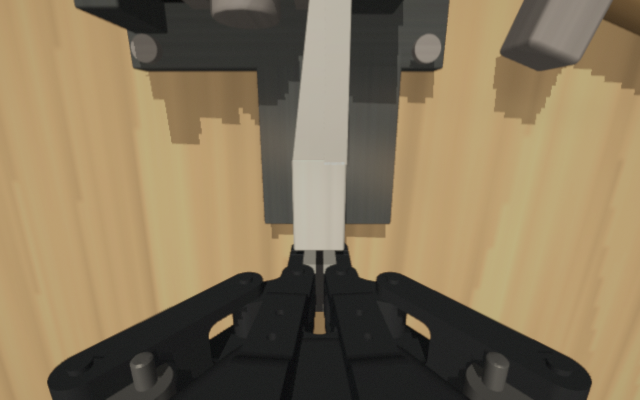

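Call:
{"fn": "move_arm", "kwargs": {"rotation": [[0,0,0],[0,0,0],[0,0,0],[0,0,0],[0,0,0],[0,0,0]], "travel": [[2,0,0],[4,0,0],[6,0,0],[8,0,0],[10,0,0],[10,0,0]], "fingers": [0,0,0,0,0,0]}}

```text
time_s: 12.8
tool_pos: [572.5, -50.5, 22.1]
orientation: [[-0.036, 0.999, 0.0], [0.999, 0.036, 0.0], [0.0, 0.0, -1.0]]
ft_force: [0.1, 0.8, 0.8]
finger_gap: -0.2
```

Call:
{"fn": "move_arm", "kwargs": {"rotation": [[0,0,0],[0,0,0],[0,0,0],[0,0,0]], "travel": [[1.5,0,0],[3,0,0],[4,0,0],[4,0,0]], "fingers": [0,0,0,0]}}

```text
time_s: 13.2
tool_pos: [572.4, -46.7, 22.1]
orientation: [[-0.036, 0.999, 0.0], [0.999, 0.036, 0.0], [0.0, 0.0, -1.0]]
ft_force: [-0.6, -0.7, -0.6]
finger_gap: -0.0
```

Call:
{"fn": "move_arm", "kwargs": {"rotation": [[0,0,0],[0,0,0],[0,0,0],[0,0,0]], "travel": [[1.5,0,0],[3,0,0],[4,0,0],[4,0,0]], "fingers": [0,0,0,0]}}

```text
time_s: 13.6
tool_pos: [572.2, -42.6, 22.1]
orientation: [[-0.036, 0.999, 0.0], [0.999, 0.036, 0.0], [0.0, 0.0, -1.0]]
ft_force: [-0.5, -0.8, -0.8]
finger_gap: 0.4
```

Run:
```python
from h import *
p=eyes.capture('top'); 
st()
im=cv2.cvtColor(p['color'],cv2.COLOR_RGB2BGR)[190:270,230:350]; im=cv2.convertScaleAbs(im,alpha=1.4,beta=15)
cv2.imwrite('pics/t11.png',cv2.resize(im,None,fx=6,fy=6,interpolation=cv2.INTER_CUBIC))
```

```text
{'time_s': 13.65, 'tool_pos': [572.114, -42.661, 22.13], 'ft_force': [0.355, 0.221, 0.575], 'moment': [-0.035, -0.016, -0.003], 'finger_gap': -0.105} [[-0.036, 0.999, -0.0], [0.999, 0.036, 0.0], [0.0, -0.0, -1.0]]
```

View pics/t11.png

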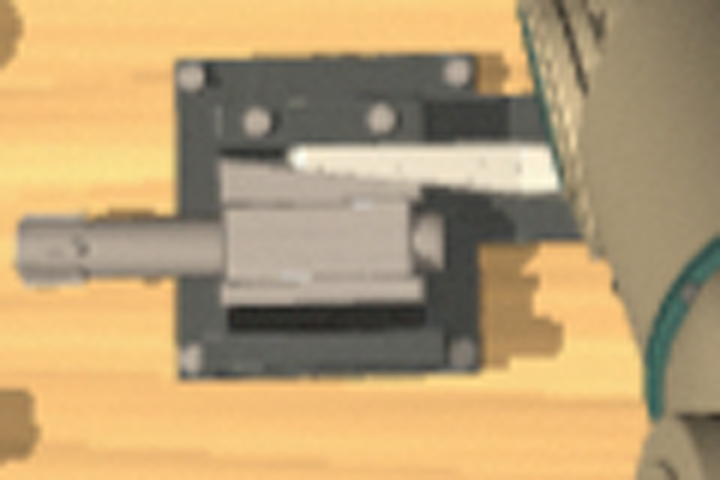

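Call:
{"fn": "move_arm", "kwargs": {"rotation": [[0,0,0],[0,0,0],[0,0,0],[0,0,0]], "travel": [[1,0,0],[2,0,0],[3,0,0],[3,0,0]], "fingers": [0,0,0,0]}}

```text
time_s: 14.05
tool_pos: [572.1, -39.8, 22.1]
orientation: [[-0.035, 0.999, 0.0], [0.999, 0.035, 0.0], [0.0, 0.0, -1.0]]
ft_force: [0.3, -0.9, -0.3]
finger_gap: -0.1
```

Call:
{"fn": "move_arm", "kwargs": {"rotation": [[0,0,0],[0,0,0],[0,0,0],[0,0,0]], "travel": [[1,0,0],[2,0,0],[3,0,0],[3,0,0]], "fingers": [0,0,0,0]}}

```text
time_s: 14.45
tool_pos: [572.1, -36.9, 22.2]
orientation: [[-0.035, 0.999, 0.0], [0.999, 0.035, 0.0], [0.0, 0.0, -1.0]]
ft_force: [0.1, -2.2, 0.3]
finger_gap: 0.0
```

Call:
{"fn": "move_arm", "kwargs": {"rotation": [[0,0,0],[0,0,0],[0,0,0]], "travel": [[1,0,0],[2,0,0],[2,0,0]], "fingers": [0,0,0]}}

```text
time_s: 14.75
tool_pos: [572.1, -35.6, 22.2]
orientation: [[-0.035, 0.999, 0.0], [0.999, 0.035, -0.001], [-0.001, 0.0, -1.0]]
ft_force: [1.8, -2.9, 0.4]
finger_gap: -0.0
```

Call:
{"fn": "move_arm", "kwargs": {"rotation": [[0,0,0],[0,0,0],[0,0,0]], "travel": [[1,0,0],[2,0,0],[2,0,0]], "fingers": [0,0,0]}}

```text
time_s: 15.05
tool_pos: [572.0, -32.9, 22.2]
orientation: [[-0.035, 0.999, 0.0], [0.999, 0.035, 0.0], [0.0, 0.0, -1.0]]
ft_force: [1.6, -3.8, -0.4]
finger_gap: -0.0
```

Call:
{"fn": "move_arm", "kwargs": {"rotation": [[0,0,0],[0,0,0],[0,0,0]], "travel": [[0.8,0,0],[1.5,0,0],[1.5,0,0]], "fingers": [0,0,0]}}

```text
time_s: 15.35
tool_pos: [571.9, -31.3, 22.2]
orientation: [[-0.035, 0.999, 0.0], [0.999, 0.035, 0.0], [0.0, 0.0, -1.0]]
ft_force: [1.1, -3.8, 0.4]
finger_gap: 0.1
```

Call:
{"fn": "move_arm", "kwargs": {"rotation": [[0,0,0],[0,0,0],[0,0,0]], "travel": [[0.8,0,0],[1.5,0,0],[1.5,0,0]], "fingers": [0,0,0]}}

```text
time_s: 15.65
tool_pos: [571.8, -30.2, 22.2]
orientation: [[-0.035, 0.999, 0.0], [0.999, 0.035, -0.0], [-0.0, 0.0, -1.0]]
ft_force: [2.0, -4.3, 1.2]
finger_gap: 0.2
```

Call:
{"fn": "move_arm", "kwargs": {"rotation": [[0,0,0],[0,0,0],[0,0,0]], "travel": [[0.8,0,0],[1.5,0,0],[1.5,0,0]], "fingers": [0,0,0]}}

```text
time_s: 15.95
tool_pos: [571.8, -29.4, 22.2]
orientation: [[-0.035, 0.999, 0.0], [0.999, 0.035, -0.001], [-0.001, 0.0, -1.0]]
ft_force: [2.1, -5.9, 0.7]
finger_gap: -0.1
```

Call:
{"fn": "move_arm", "kwargs": {"rotation": [[0,0,0],[0,0,0],[0,0,0]], "travel": [[0.8,0,0],[1.5,0,0],[1.5,0,0]], "fingers": [0,0,0]}}

```text
time_s: 16.25
tool_pos: [571.8, -28.7, 22.2]
orientation: [[-0.034, 0.999, 0.0], [0.999, 0.034, -0.002], [-0.002, 0.0, -1.0]]
ft_force: [1.8, -6.2, 1.0]
finger_gap: 0.0
```

Call:
{"fn": "move_arm", "kwargs": {"rotation": [[0,0,0],[0,0,0],[0,0,0]], "travel": [[1,0,0],[1,0,0],[1,0,0]], "fingers": [0,0,0]}}

```text
time_s: 16.55
tool_pos: [571.7, -28.2, 22.2]
orientation: [[-0.034, 0.999, 0.0], [0.999, 0.034, -0.002], [-0.002, 0.0, -1.0]]
ft_force: [1.6, -8.4, 0.9]
finger_gap: -0.2
```

Call:
{"fn": "move_arm", "kwargs": {"rotation": [[0,0,0],[0,0,0],[0,0,0]], "travel": [[1,0,0],[1,0,0],[1,0,0]], "fingers": [0,0,0]}}

```text
time_s: 16.85
tool_pos: [571.7, -27.7, 22.2]
orientation: [[-0.033, 0.999, 0.0], [0.999, 0.033, -0.003], [-0.003, 0.0, -1.0]]
ft_force: [2.8, -9.6, -0.2]
finger_gap: 0.1
```

Call:
{"fn": "move_arm", "kwargs": {"rotation": [[0,0,0],[0,0,0],[0,0,0]], "travel": [[1,0,0],[1,0,0],[1,0,0]], "fingers": [0,0,0]}}

```text
time_s: 17.15
tool_pos: [571.7, -27.3, 22.2]
orientation: [[-0.033, 0.999, 0.0], [0.999, 0.033, -0.003], [-0.003, 0.0, -1.0]]
ft_force: [2.5, -9.6, 0.0]
finger_gap: -0.0
```

Call:
{"fn": "move_arm", "kwargs": {"rotation": [[0,0,0],[0,0,0],[0,0,0]], "travel": [[1,0,0],[1,0,0],[1,0,0]], "fingers": [0,0,0]}}

```text
time_s: 17.45
tool_pos: [571.7, -26.8, 22.2]
orientation: [[-0.033, 0.999, 0.0], [0.999, 0.033, -0.004], [-0.004, 0.0, -1.0]]
ft_force: [2.8, -10.7, -0.6]
finger_gap: 0.2
```

Run:
```python
from h import *
f=[]
for i in range(3):
    p=eyes.capture('side'); f.append(sensors.get_state()['ft_force'])
print(np.round(f,1)); save(p,'s12.png'); st()
im=cv2.cvtColor(p['color'],cv2.COLOR_RGB2BGR)[150:290,260:420]; im=cv2.convertScaleAbs(im,alpha=1.4,beta=15)
cv2.imwrite('pics/s12z.png',cv2.resize(im,None,fx=4,fy=4,interpolation=cv2.INTER_CUBIC))
```

```text
[[  2.4 -10.1  -0.7]
 [  2.1 -10.3   0.5]
 [  2.9 -10.5   0.3]]
{'time_s': 17.6, 'tool_pos': [571.694, -26.788, 22.221], 'ft_force': [2.928, -10.492, 0.285], 'moment': [-2.124, -0.536, -0.044], 'finger_gap': -0.295} [[-0.033, 0.999, 0.0], [0.999, 0.033, -0.004], [-0.004, 0.0, -1.0]]
```

View pics/s12z.png

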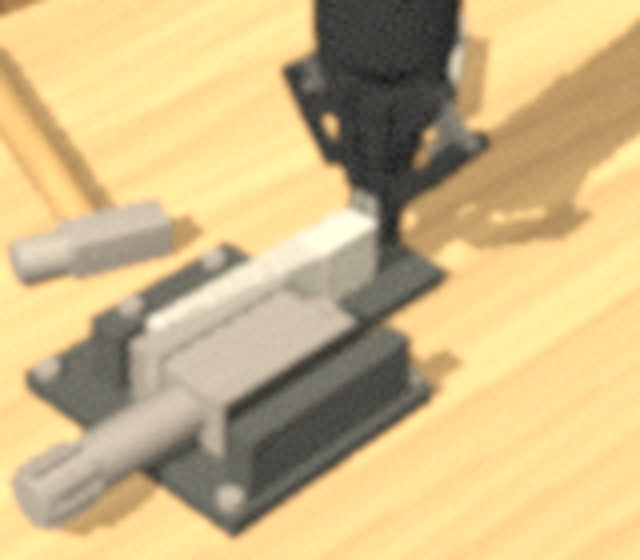

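Call:
{"fn": "move_arm", "kwargs": {"rotation": [[0,0,0],[0,0,0],[0,0,0],[0,0,0]], "travel": [[1,0,0],[2,0,0],[2,0,0],[2,0,0]], "fingers": [0,0,0,0]}}

```text
time_s: 18.0
tool_pos: [571.6, -25.8, 22.2]
orientation: [[-0.032, 0.999, 0.0], [0.999, 0.032, -0.005], [-0.005, -0.0, -1.0]]
ft_force: [3.1, -11.1, -0.1]
finger_gap: 0.2
```

Call:
{"fn": "move_arm", "kwargs": {"rotation": [[0,0,0],[0,0,0],[0,0,0]], "travel": [[1,0,0],[1,0,0],[1,0,0]], "fingers": [0,0,0]}}

```text
time_s: 18.3
tool_pos: [571.6, -25.4, 22.2]
orientation: [[-0.032, 1.0, 0.0], [0.999, 0.032, -0.006], [-0.006, -0.0, -1.0]]
ft_force: [3.0, -13.5, -0.2]
finger_gap: 0.1
```

Call:
{"fn": "move_arm", "kwargs": {"rotation": [[0,0,0],[0,0,0],[0,0,0]], "travel": [[1,0,0],[1,0,0],[1,0,0]], "fingers": [0,0,0]}}

```text
time_s: 18.6
tool_pos: [571.6, -24.9, 22.3]
orientation: [[-0.031, 1.0, 0.0], [0.999, 0.031, -0.006], [-0.006, -0.0, -1.0]]
ft_force: [2.9, -14.6, -0.2]
finger_gap: -0.2
```

Run:
```python
from h import *
f=[]
for i in range(4):
    p=eyes.capture('top'); f.append(sensors.get_state()['ft_force'])
print(np.round(f,1)); st()
```

```text
[[  3.  -13.9   0.9]
 [  3.5 -14.7  -0.2]
 [  2.8 -13.5   1.7]
 [  2.5 -13.5   0. ]]
{'time_s': 18.8, 'tool_pos': [571.611, -24.907, 22.264], 'ft_force': [2.473, -13.506, 0.034], 'moment': [-2.779, -0.618, 0.017], 'finger_gap': 0.036} [[-0.031, 1.0, 0.0], [0.999, 0.031, -0.006], [-0.006, -0.0, -1.0]]
```

Call:
{"fn": "move_arm", "kwargs": {"rotation": [[0,0,0],[0,0,0],[0,0,0],[0,0,0]], "travel": [[0.8,0,0],[1.3,0,0],[1.3,0,0],[1.3,0,0]], "fingers": [0,0,0,0]}}

```text
time_s: 19.2
tool_pos: [571.6, -24.4, 22.3]
orientation: [[-0.031, 1.0, 0.0], [1.0, 0.031, -0.007], [-0.007, -0.0, -1.0]]
ft_force: [4.0, -14.8, -0.1]
finger_gap: 0.1
```

Run:
```python
from h import *
f=[]
for i in range(5):
    p=eyes.capture('top'); f.append(sensors.get_state()['ft_force'])
print(np.round(f,1),np.mean(f,0)); st()
```

```text
[[  3.4 -15.6   0.2]
 [  3.1 -15.9  -0.1]
 [  2.6 -15.1  -0.4]
 [  3.2 -15.8   0.1]
 [  3.7 -15.    1.1]] [  3.22215685 -15.476913     0.17792774]
{'time_s': 19.45, 'tool_pos': [571.58, -24.445, 22.27], 'ft_force': [3.721, -14.961, 1.096], 'moment': [-3.223, -0.675, -0.073], 'finger_gap': -0.095} [[-0.031, 1.0, 0.0], [1.0, 0.031, -0.007], [-0.007, -0.0, -1.0]]
```

Call:
{"fn": "move_arm", "kwargs": {"rotation": [[0,0,0],[0,0,0],[0,0,0],[0,0,0],[0,0,0],[0,0,0],[0,0,0],[0,0,0],[0,0,0],[0,0,0]], "travel": [[-5,0,0],[-10,0,0],[-15,0,0],[-25,0,0],[-40,0,0],[-50,0,-30],[-60,0,-70],[-80,0,-110],[-80,0,-130],[-80,0,-130]], "fingers": [0,0,0,0,0,0,0,0,0,0]}}

```text
time_s: 20.45
tool_pos: [576.1, -99.9, 155.4]
orientation: [[-0.032, 0.999, 0.006], [0.999, 0.033, -0.001], [-0.002, 0.006, -1.0]]
ft_force: [-0.1, -0.2, -0.1]
finger_gap: -0.1
```

Run:
```python
from h import *
st()
p=eyes.capture('top'); q=eyes.capture('wrist'); save(q,'w13.png')
im=cv2.cvtColor(p['color'],cv2.COLOR_RGB2BGR)[190:270,230:350]; im=cv2.convertScaleAbs(im,alpha=1.4,beta=15)
cv2.imwrite('pics/t13.png',cv2.resize(im,None,fx=6,fy=6,interpolation=cv2.INTER_CUBIC))
```

```text
{'time_s': 20.45, 'tool_pos': [576.095, -99.943, 155.396], 'ft_force': [-0.149, -0.209, -0.101], 'moment': [0.017, 0.015, 0.002], 'finger_gap': -0.082} [[-0.032, 0.999, 0.006], [0.999, 0.033, -0.001], [-0.002, 0.006, -1.0]]
```

View pics/t13.png

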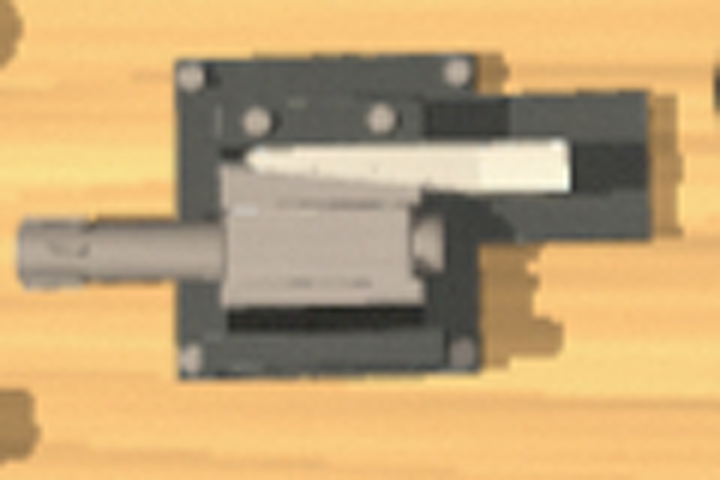

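View pics/w13.png

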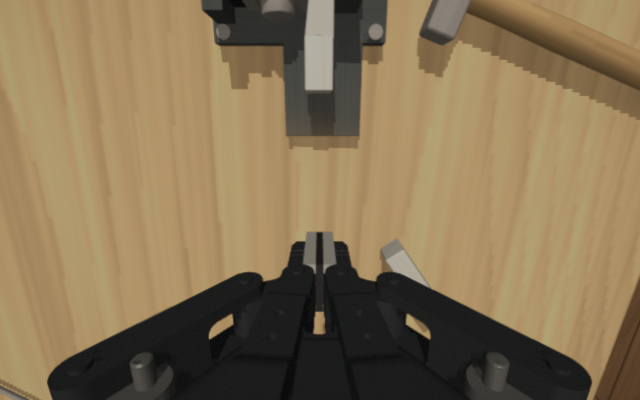

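Run:
```python
from h import *
p=eyes.capture('wrist'); save(p,'w14.png'); print(px(p,[[305,91],[333,91]],48))
st(); ticket.job_done()
```

```text
[[560.45382983 -13.25570794  48.        ]
 [582.60754644 -12.48951289  48.        ]]
{'time_s': 20.6, 'tool_pos': [573.15, -97.914, 151.186], 'ft_force': [-0.315, 0.409, -0.414], 'moment': [-0.013, 0.006, -0.027], 'finger_gap': -0.159} [[-0.035, 0.999, -0.002], [0.999, 0.035, 0.0], [0.0, -0.002, -1.0]]
the job is handed in; nothing more can be done
```

The shaft is clamped. I laid the wedge about 22 mm into the slot, nose first, and let go while it was still loose. I then pushed its blunt end with the closed fingers until the resistance held steady at about 15.5 N. The highest reading I saw was 15.9 N. The job was handed in at 20.6 s.

**After the hand came away:**
- **Wedge position:** the blunt end measured y ≈ -13 mm, where the push had left it (about -13.4 mm), so I saw no spring-back.
- **Clamping:** the top picture shows the gaps between pad, shaft and jaw closed. The nose is about 75 to 80 mm past the mouth, inside the expected 60 to 105 mm range.
- **Robot:** it was clear of everything, with force readings near zero.

**Readings that were off or unconfirmed:**
- **Camera against arm:** the two differed by 1 to 2 mm in x, so I lined the wedge up from what the wrist camera saw of it against the fixture.
- **Upward force:** there was a brief 6.6 N upward while the fingers gripped the wedge on the bench, cause not found. It was gone once I lifted.
- **Clamp not tested:** I did not try the shaft by pulling or turning it. That it is tight rests on the push force and the pictures.

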